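# Close up the check-weight case

### The job

Weighing is finished: close up the wooden check-weight case by pushing with the fingertips, swinging its hinged lid down until it is fully shut and pushing both of its drawers fully home. Push gently, without slamming anything. Leave the weights in their wells and the little bottle and jars beside the case where they stand.

Things in the scene. Friction and masses are not known exactly. Their poses are not given: they have to be found in the camera images.
- weight_case: Wooden weight case, fixed, 140 mm deep (its x), 170 wide (y), 78 high, 86 with the lid shut. Origin at the centre of its underside, z up. The drawer fronts face its -x, the lid hinge runs along the rear (+x) upper rim; three weights stand in wells in the open tray. Wall cabinets hang over the rear worktop, from about 0.6 m ahead of the robot base, 0.46 m up: keep the arm clear of them.
- lid (a joint): Angle of the lid, a flat wooden panel 140 mm from hinge to free edge, 170 mm along the hinge, 8 mm thick. 0 = shut, flat on the case; grows as the free edge swings up and back (1.57 would be upright; stop at 1.5). Starts between 0.95 and 1.4. A stiff hinge: the lid stays at any angle, and a push of about 1 to 3 N near the free edge moves it.
- lid_hinge (a point): Middle of the lid's hinge axis, on the case's rear rim: 70 mm behind the case's origin (case +x), 78 mm up. Fixed to the case; its axes are the case's, the hinge axis is y. The lid's inner face contains the hinge axis; its outer face (upper when shut) lies 8 mm from it.
- lid_edge (a point): Middle of the lid's free edge, on the outer face. Moves with the lid; x points from the free edge to the hinge, z out of the lid's outer face (up when shut).
- drawer_left (a joint): A wooden drawer of the case, the left of the two when facing the drawer fronts (on the case's +y side). 0 = fully home, front flush with the case; positive = metres pulled out (stop at 0.09). Starts 0.02 to 0.08 out; a push of 1 to 3 N moves it and it stays where it is left.
- drawer_right (a joint): A wooden drawer of the case, the right of the two when facing the drawer fronts (on the case's -y side). 0 = fully home, front flush with the case; positive = metres pulled out (stop at 0.09). Starts 0.02 to 0.08 out; a push of 1 to 3 N moves it and it stays where it is left.
- pull_left (a point): Middle of the outer face of the left drawer's brass bar pull, facing along the case's -x. The bar is 36 mm wide (case y), 10 mm high, its outer face 10 mm ahead of the drawer's front and parallel to it. The front is 73 mm wide, 27 mm high and 8 mm thick, its lower edge 7.5 mm and its upper edge 34.5 mm above the worktop. Bar centre 21 mm above the worktop. Moves with the drawer; its axes are the case's.
- pull_right (a point): Middle of the outer face of the right drawer's brass bar pull, facing along the case's -x. The bar is 36 mm wide (case y), 10 mm high, its outer face 10 mm ahead of the drawer's front and parallel to it. The front is 73 mm wide, 27 mm high and 8 mm thick, its lower edge 7.5 mm and its upper edge 34.5 mm above the worktop. Bar centre 21 mm above the worktop. Moves with the drawer; its axes are the case's.
- weight_a: Largest, brass-coloured check weight, 29 diameter x 34 high mm, loose, standing in its 6 mm deep well in the case's tray, top 75 mm above the worktop. Origin at the centre of its underside. Leave it there.
- weight_b: Middle, brass-coloured check weight, 23 diameter x 27 high mm, loose, standing in its 6 mm deep well in the case's tray, top 68 mm above the worktop. Origin at the centre of its underside. Leave it there.
- weight_c: Smallest, grey check weight, 18 diameter x 22 high mm, loose, standing in its 6 mm deep well in the case's tray, top 63 mm above the worktop. Origin at the centre of its underside. Leave it there.
- bottle_blue: Small blue bottle with white cap, 27 mm diameter, 70 mm high, some 20 cm behind the case's centre, loose, standing upright near the case. Origin at the centre of its underside. Leave it where it stands.
- jar_c: Cream jar with black lid, 44 mm diameter, 35 mm high, beside the rear left corner of the case (case +y side), loose, standing upright near the case. Origin at the centre of its underside. Leave it where it stands.
- jar_b: White cream jar with white lid, 43 mm diameter, 29 mm high, to the left of the drawers (case +y side), loose, standing upright near the case. Origin at the centre of its underside. Leave it where it stands.

How it is judged:
By the outcome, as a careful person would: the job done as asked, in the order asked, and still so for the second after the job is handed in, with the robot touching nothing.
It also fails if it takes over 54 s, if anything falls off the work surface, if the arm or the gripper's body presses on something with over 40 N, if the wrist force passes 120 N, or if a joint passes its speed limit or range.

### The arm

A 6-joint arm with a two-finger parallel gripper is mounted at the origin on a cart in front of the work surface, level with it; the furniture and walls round the work are solid. World frame = base frame: x ahead of the robot, y to its left, z up, the work surface at z = 0. Lengths are in m, angles in rad, forces in N, time in s.
With the tool pointing down it reaches from about 0.275 to 0.975 m from the base axis. Payload 8.4 kg.
Tool frame: the origin (TCP) lies midway between the tips of the shut fingers; the grasp point (between the pads) lies 19 mm behind it; z points along the fingers, y is the direction in which the jaws open and shut (so a half turn about z gives the same grasp; the last joint's range is limited). The gripper opens to 92 mm and grips with 3 to 60 N. Pads are 20 mm wide; open, the fingers measure 128 mm over their backs; the gripper's body (75 mm by 189 mm) begins 69 mm behind the grasp point.
Start: joints at [1.107, 0.353, 1.633, -0, 1.155, -0.002], TCP at [0.278, 0.56, 0.215] pointing down, gripper open.
Joint ranges: [-2.63, 2.63], [-0.92, 2.1], [0.06, 2.66], [-1.3, 4.44], [0, 2.69], [-3.02, 3.02]. Speed limits (rad/s): [2.22, 2.22, 2.79, 3.14, 3.14, 3.14].

### API

Orientations are given as a unit quaternion [w, x, y, z].
In Python, from workcell import bot gives the robot as it stands.
- The arm moves only by the shell command python3 -m creep 'ROWS' [FORCE]. ROWS is JSON, a list of rows, each a list of 7 numbers: the opening, from -1 (shut) to 1 (fully open), so that 0 is half open, then the shift along the tool's x, y, z in m, then the turn, a rotation vector about the tool's x, y, z in rad. A call has 1 to 12 rows; each row is the pose to reach, as a shift and turn from the pose commanded when the call began, along the tool's axes at that moment; what a row does not reach only later rows make up. A row lasts 1/12 s, in which the tool goes at most 41.7 mm and 7.16 degrees, less where a joint would pass 70% of its speed; a pose out of reach is approached as far as the arm can. A call with a gripper value outside its range is refused whole. The fingers move at their own pace and stop on an object; FORCE is the grip in N (left out, the last holds). Time passes only in rows, so rows that repeat a pose let the fingers close. It gives the time, the measured TCP pose, the force and the opening at its end, in the units of the state.
- bot.read_state(): the state, without advancing time (a new reading comes with each control period).
- bot.capture(name): name is "side" or "top"; returns (picture, depth): 384x512x3 uint8, red, green, blue; 384x512 float32, m along the optical axis (not along the pixel's ray), 0 where there is no reading.
- bot.camera_params(name): a dict with "camera_matrix" (3x3 intrinsics, pixels), "position" and "attitude" of the camera in the world. Camera axes: x right, y up, looking along -z (the intrinsics and any distortion apply to the point x, -y, -z); pixel columns grow to the right and rows downward; lengths in m; the calibration is good to about 2 mm. A picture is of the moment at which its call begins. camera_params takes no time and is no camera call.
- bot.finish_job(): hands the job in, once; it reports no verdict.
Trained networks look in the newest picture that a camera, given by its name, has taken for a name from the list of things; names that differ only in an ending like _2 or _b are one class to them, and where a whole thing is asked for, a point or a joint stands for the part that bears it (a point fixed in the world has none). Each returns a list of dicts, best first, with "score" (0 to 1); they miss things now and then, are a little off and sometimes report something else, mostly with a low value. They report only what shows in the picture. A call takes as long as a camera call.
- bot.cut_out(camera, label): "mask" (384x512 bool, what is visible of it) and "extent" ([centre column, centre row, width, height] in pixels, round what is visible of it).
The state is a dict: "time": time; "joint_pos": joint angles; "qd": joint speeds; "effort": joint torques, N m; "position": TCP position; "tool_rot": TCP orientation; "ft_force": force on the tool from outside, world axes, zero at the start; "wrist_torque": the same for the moment, N m; "grip_width": opening from 0.0 (shut) to 1.0 (fully open).
Only numpy, scipy, OpenCV 4.12 (cv2) and the standard library are available. Lean on these libraries where they do the work, as an engineer would, in place of code of your own. Each camera call takes 0.05 s, during which the arm holds its last target.

## Working session

There is one attempt and no reset: what is moved stays moved. The work goes in short steps, Python scripts to look and compute and a shell command to move; the robot and the scene stay as the last step left them, time stands still between calls to the robot, and variables do not carry over. Pictures are saved under pics/ and viewed, and the job is handed in when it is done.

```bash
ls -la; mkdir -p pics; python3 - <<'E'
from workcell import bot
import cv2, numpy as np
print(bot.read_state())
for n in ("side","top"):
    im,d=bot.capture(n); cv2.imwrite(f"pics/{n}0.png",im[:,:,::-1]); np.savez(f"{n}0.npz",im=im,d=d)
    print(n,bot.camera_params(n))
E
```

```text
total 12
drwxr-xr-x  3 agent agent 4096 Dec  7 04:07 .
drwxr-xr-x 23 root  root  4096 Dec  7 04:07 ..
drwxr-xr-x  2 agent agent 4096 Dec  7 04:07 pics
{'time': 0.0, 'joint_pos': array([ 1.10659082e+00,  3.53657040e-01,  1.63409438e+00, -9.11987307e-06,
        1.15518758e+00, -2.41898500e-03]), 'qd': array([-0.00200773, -0.00067242, -0.00149579, -0.00088347, -0.00161421,
        0.00169695]), 'effort': array([ 1.60215102e-03, -5.93843365e+01, -3.34211540e+01,  6.98909489e-02,
        2.35781068e-02, -1.54665527e-04]), 'position': array([0.27826995, 0.55910819, 0.21387515]), 'tool_rot': array([-1.51580327e-04,  2.28845326e-01,  9.73462564e-01, -6.55895610e-04]), 'ft_force': array([-0.02032447, -0.13687695,  0.01243969]), 'wrist_torque': array([0.02347932, 0.04808726, 0.01615942]), 'grip_width': 1.0033653843650827}
side {'camera_matrix': array([[456.18443607,   0.        , 256.53582624],
       [  0.        , 456.18443607, 195.12180885],
       [  0.        ,   0.        ,   1.        ]]), 'position': array([ 0.15234719, -0.09906206,  0.90423764]), 'attitude': array([ 0.86881507,  0.20933985, -0.10713157, -0.43572931])}
top {'camera_matrix': array([[388.73838212,   0.        , 258.42216866],
       [  0.        , 388.73838212, 192.13863254],
       [  0.        ,   0.        ,   1.        ]]), 'position': array([0.32998323, 0.14676688, 0.90968714]), 'attitude': array([ 0.72084225,  0.08073804, -0.07991974, -0.68372557])}
```

View pics/side0.png

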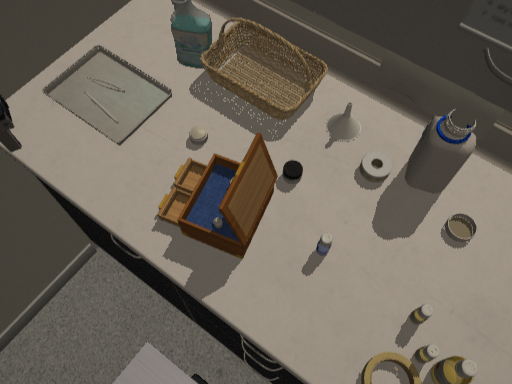

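View pics/top0.png

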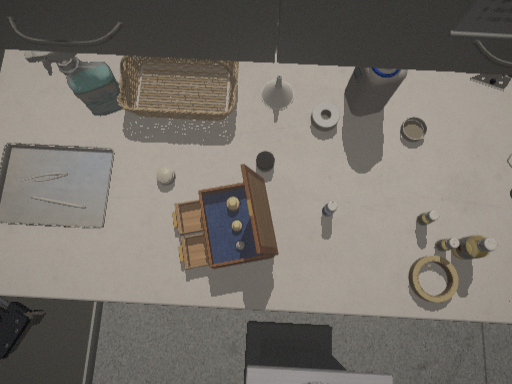

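```bash
cat > h.py <<'E'
from workcell import bot
import cv2, numpy as np
from scipy.spatial.transform import Rotation as R
def rot(q): return R.from_quat([q[1],q[2],q[3],q[0]])
def cloud(n,d):
    p=bot.camera_params(n);K=p["camera_matrix"]
    v,u=np.mgrid[0:384,0:512]
    P=np.stack([(u-K[0,2])/K[0,0]*d,-(v-K[1,2])/K[1,1]*d,-d],-1)
    return rot(p["attitude"]).apply(P.reshape(-1,3)).reshape(384,512,3)+p["position"]
def proj(n,X):
    p=bot.camera_params(n);K=p["camera_matrix"]
    c=rot(p["attitude"]).inv().apply(np.atleast_2d(X)-p["position"])
    return np.stack([K[0,0]*c[:,0]/-c[:,2]+K[0,2],-K[1,1]*c[:,1]/-c[:,2]+K[1,2]],-1)
E
python3 - <<'E'
from h import *
for n in ("side","top"):
    z=np.load(f"{n}0.npz"); C=cloud(n,z['d'])
    for l in ("weight_case","lid","drawer_left","drawer_right","pull_left","jar_b","jar_c","bottle_blue"):
        for r in bot.cut_out(n,l)[:2]:
            m=r["mask"]&(z['d']>0); P=C[m]
            if len(P): print(n,l,round(r["score"],2),np.round(r["extent"]),m.sum(),P.mean(0).round(3),np.percentile(P,2,0).round(3),np.percentile(P,98,0).round(3))
            np.save(f"m_{n}_{l}.npy",m) if r["score"]>.5 else 0
    v,u=np.where(z['d']>0)
    print('table z',np.median(C[300:,:][C[300:,:,2]>-.05][:,2]))
    im=z['im']; x0,y0=(150,130) if n=='side' else (160,155)
    cv2.imwrite(f"pics/{n}0z.png",cv2.resize(im[y0:y0+130,x0:x0+150,::-1],None,fx=5,fy=4.6 if 0 else 4.6,interpolation=cv2.INTER_CUBIC))
E
```

```text
side lid 0.63 [248. 189.  56. 113.] 3294 [0.462 0.145 0.158] [0.385 0.112 0.085] [0.546 0.178 0.215]
side drawer_left 0.57 [189. 175.  34.  38.] 718 [0.467 0.319 0.021] [0.43  0.288 0.009] [0.503 0.344 0.036]
side drawer_right 0.74 [248. 191.  59. 112.] 3309 [0.463 0.146 0.157] [0.385 0.112 0.085] [0.548 0.181 0.215]
side drawer_right 0.57 [176. 206.  31.  34.] 706 [0.391 0.299 0.021] [0.355 0.271 0.009] [0.426 0.322 0.036]
side pull_left 0.7 [191. 177.  32.  35.] 720 [0.468 0.32  0.02 ] [0.43  0.291 0.002] [0.504 0.346 0.036]
side jar_b 0.81 [294. 173.  21.  23.] 387 [0.608 0.138 0.029] [0.593 0.12  0.002] [0.632 0.16  0.038]
side jar_b 0.5 [198. 135.  19.  21.] 300 [0.563 0.372 0.021] [0.546 0.357 0.004] [0.584 0.394 0.029]
side jar_c 0.81 [294. 173.  21.  23.] 387 [0.608 0.138 0.029] [0.593 0.12  0.002] [0.632 0.16  0.038]
side jar_c 0.5 [198. 135.  19.  21.] 300 [0.563 0.372 0.021] [0.546 0.357 0.004] [0.584 0.394 0.029]
side bottle_blue 0.61 [324. 245.  15.  20.] 210 [ 0.497 -0.013  0.051] [ 0.491 -0.024  0.013] [ 0.51  -0.003  0.072]
table z 0.00048330786112071866
top weight_ca
[... 581 characters left out ...]
17] [0.433 0.283 0.006] [0.503 0.346 0.035]
top jar_b 0.87 [166. 178.  18.  21.] 303 [0.563 0.375 0.021] [0.546 0.357 0.   ] [0.585 0.398 0.029]
top jar_b 0.56 [266. 163.  17.  19.] 306 [0.609 0.142 0.031] [0.591 0.122 0.007] [0.631 0.161 0.037]
top jar_c 0.87 [166. 178.  18.  21.] 303 [0.563 0.375 0.021] [0.546 0.357 0.   ] [0.585 0.398 0.029]
top jar_c 0.56 [266. 163.  17.  19.] 306 [0.609 0.142 0.031] [0.591 0.122 0.007] [0.631 0.161 0.037]
top bottle_blue 0.49 [329. 210.  15.  18.] 175 [ 0.5   -0.008  0.05 ] [ 0.49  -0.022 -0.001] [0.525 0.002 0.07 ]
top bottle_blue 0.47 [225. 218. 109. 104.] 7143 [0.446 0.221 0.072] [0.363 0.121 0.008] [0.537 0.332 0.213]
table z -0.00035993162139047463
```

View pics/top0z.png

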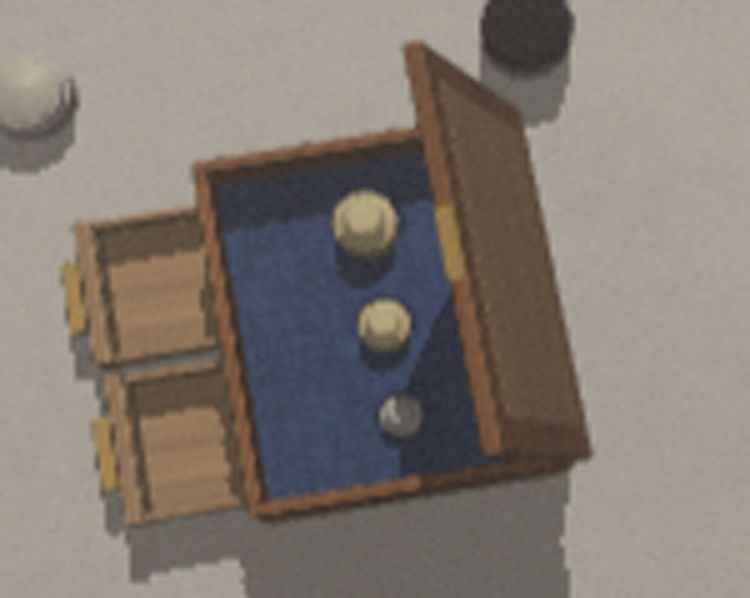

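View pics/side0z.png

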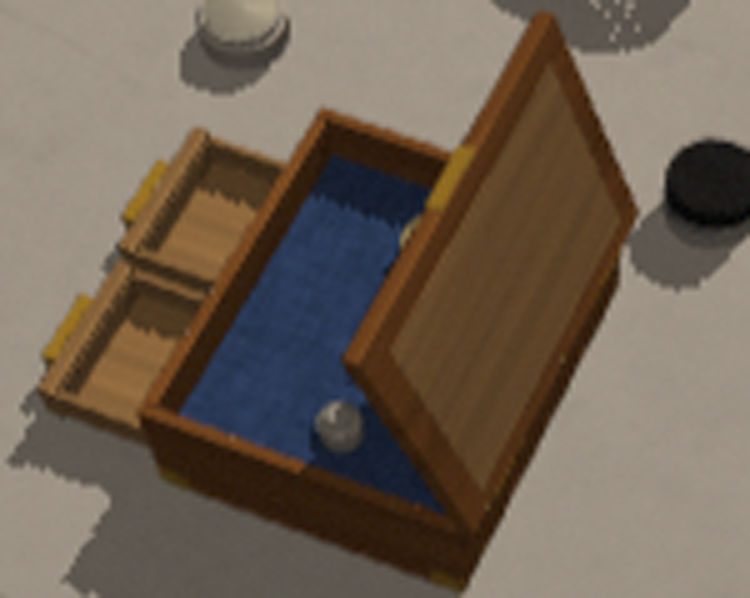

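```bash
python3 - <<'E'
from h import *
pts={}
for n in ("side","top"):
    z=np.load(f"{n}0.npz"); C=cloud(n,z['d'])
    m=cv2.erode(np.load(f"m_{n}_lid.npy").astype(np.uint8),np.ones((5,5)))>0
    P=C[m&(z['d']>0)]
    for _ in range(6):
        c=P.mean(0); w=np.linalg.svd(P-c,full_matrices=False)[2][2]; w*=np.sign(w[2]); 
        r=(P-c)@w; P=P[abs(r)<.004]
    print(n,len(P),"normal",w.round(3),"yaw(case x)",np.degrees(np.arctan2(w[1],w[0])).round(2),"lid ang",np.arccos(w[2]).round(3),"z range",P[:,2].min().round(3),P[:,2].max().round(3))
    # hinge line: outer plane offset 8mm; hinge axis z=.078
    print("  offset",(c@w).round(4))
    # rim points
    B=C.reshape(-1,3); ok=(z['d'].ravel()>0)&(abs(B[:,2]-.078)<.004)&(B[:,0]>.34)&(B[:,0]<.57)&(B[:,1]>.1)&(B[:,1]<.32)
    B=B[ok]; rr=cv2.minAreaRect(B[:,:2].astype(np.float32)*1000); print("  rim",len(B),rr)
    pts[n]=B
E
```

```text
side 2295 normal [ 0.222 -0.93   0.294] yaw(case x) -76.55 lid ang 1.273 z range 0.091 0.216
  offset 0.0153
  rim 576 ((455.09173583984375, 194.8632354736328), (170.9617462158203, 147.5802001953125), 13.61440658569336)
top 1197 normal [ 0.221 -0.928  0.298] yaw(case x) -76.6 lid ang 1.268 z range 0.1 0.217
  offset 0.0147
  rim 542 ((454.39971923828125, 195.16342163085938), (169.6896209716797, 147.14659118652344), 13.41203498840332)
```

```bash
python3 -m creep '[[-1,-0.012,-0.010,-0.015,0,0,0.06],[-1,-0.036,-0.030,-0.03,0,0,0.12],[-1,-0.064,-0.054,-0.03,0,0,0.19],[-1,-0.094,-0.079,-0.03,0,0,0.26],[-1,-0.125,-0.104,-0.03,0,0,0.33],[-1,-0.156,-0.130,-0.03,0,0,0.40],[-1,-0.187,-0.156,-0.03,0,0,0.47],[-1,-0.218,-0.182,-0.03,0,0,0.54],[-1,-0.249,-0.208,-0.03,0,0,0.61],[-1,-0.280,-0.234,-0.03,0,0,0.68],[-1,-0.310,-0.259,-0.03,0,0,0.75],[-1,-0.336,-0.281,-0.03,0,0,0.80]]' 20
python3 - <<'E'
from h import *
c=np.array([.454,.1985,0]);a=np.radians(-76.55);ex=np.array([np.cos(a),np.sin(a),0]);ey=np.array([-ex[1],ex[0],0])
for n in ("side","top"):
    z=np.load(f"{n}0.npz"); C=cloud(n,z['d'])-c
    X=C@ex;Y=C@ey;Z=C[...,2]
    for nm,s in (("L",1),("R",-1)):
        m=(z['d']>0)&(abs(Y-s*.0395)<.015)&(X<-.08)&(X>-.2)
        b=m&(Z>.014)&(Z<.029); f=m&(Z>.031)&(Z<.038)
        print(n,nm,"low x min pct",np.percentile(X[b],[1,5,10]).round(4),"front top x",np.percentile(X[f],[2,50,98]).round(4),f.sum())
    m=(z['d']>0)&(abs(X)<.2)&(abs(Y)<.1)&(Z>.205); print("lid top",X[m].mean().round(4),np.percentile(Y[m],[2,98]).round(3),Z[m].max().round(3))
    m=(z['d']>0)&(Z>.03)&(Z<.036)&(X<-.08)&(X>-.17)&(abs(Y)<.085);print("drawers y",np.percentile(Y[m],[1,99]).round(3))
E
```

```text
time: 1.9
position: [0.4547, 0.156, 0.2449]
tool_rot: [0.0, 0.592, 0.806, 0.0]
ft_force: [0.7, 0.1, -0.2]
grip_width: 0.153
side L low x min pct [-0.1417 -0.1408 -0.1397] front top x [-0.1319 -0.1271 -0.1224] 55
side R low x min pct [-0.1378 -0.1374 -0.1367] front top x [-0.128  -0.1238 -0.1197] 50
lid top 0.0362 [-0.082  0.081] 0.217
drawers y [-0.075  0.076]
top L low x min pct [-0.1426 -0.1418 -0.1413] front top x [-0.1324 -0.128  -0.1238] 48
top R low x min pct [-0.1392 -0.1384 -0.1379] front top x [-0.1293 -0.125  -0.1205] 54
lid top 0.0345 [-0.082  0.08 ] 0.217
drawers y [-0.075  0.075]
```

```bash
python3 -m creep '[[-1,-0.014,0.003,0,0,0,0.03],[-1,-0.030,0.006,0,0,0,0.06],[-1,-0.035,0.0065,0,0,0,0.073],[-1,-0.035,0.0065,0.01,0,0,0.073],[-1,-0.035,0.0065,0.025,0,0,0.073],[-1,-0.035,0.0065,0.04,0,0,0.073],[-1,-0.035,0.0065,0.05,0,0,0.073],[-1,-0.035,0.0065,0.05,0,0,0.073],[-1,-0.035,0.0065,0.05,0,0,0.073]]'
cat >> h.py <<'E'
c0=np.array([.454,.1985,0]);_a=np.radians(-76.55);ex=np.array([np.cos(_a),np.sin(_a),0]);ey=np.array([-ex[1],ex[0],0])
def case(p): p=np.asarray(p)-c0; return np.stack([p@ex,p@ey,p[...,2]],-1)
E
python3 - <<'E'
from h import *
s=bot.read_state(); M=rot(s["tool_rot"]).as_matrix()
print(case(s["position"]).round(4), np.degrees(np.arctan2(M[1,0],M[0,0])), M[:,2].round(3), s["joint_pos"].round(2))
# arc waypoints, r=.12
for t in (1.27,1.2,1.1,1.0,.9,.8,.7,.6,.5,.4,.3,.2,.1,0):
    r=.118; print(t, round(.07-r*np.cos(t)+.008*np.sin(t),4), round(.078+r*np.sin(t)+.008*np.cos(t),4))
for n in ("side","top"):
    im,d=bot.capture(n); cv2.imwrite(f"pics/{n}1.png",cv2.resize(im[60:290,100:400,::-1],None,fx=2.5,fy=2.5))
E
```

```text
time: 2.65
position: [0.4703, 0.1274, 0.194]
tool_rot: [-0.0, 0.618, 0.786, -0.001]
ft_force: [0.3, -0.2, 0.2]
grip_width: 0.008
[ 0.0729 -0.0007  0.194 ] 103.58896102376542 [-0.001 -0.    -1.   ] [0.26 0.16 1.94 0.   1.04 0.02]
1.27 0.0427 0.1931
1.2 0.0347 0.1909
1.1 0.0236 0.1868
1.0 0.013 0.1816
0.9 0.0029 0.1754
0.8 -0.0065 0.1682
0.7 -0.0151 0.1601
0.6 -0.0229 0.1512
0.5 -0.0297 0.1416
0.4 -0.0356 0.1313
0.3 -0.0404 0.1205
0.2 -0.0441 0.1093
0.1 -0.0466 0.0977
0 -0.048 0.086
```

View pics/side1.png

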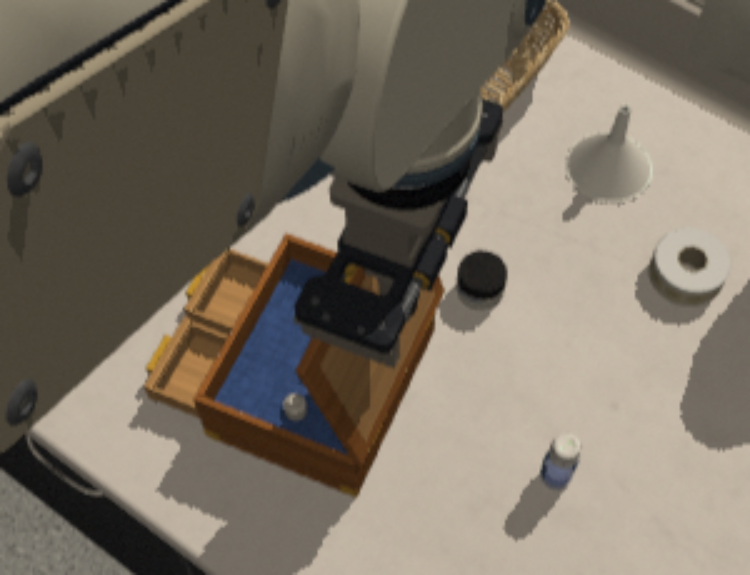

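```bash
python3 -m creep '[[-1,0.008,0,0,0,0,0],[-1,0.014,0,0,0,0,0],[-1,0.018,0,0,0,0,0],[-1,0.021,0,0.001,0,0,0],[-1,0.024,0,0.002,0,0,0],[-1,0.028,0,0.003,0,0,0],[-1,0.032,0,0.0045,0,0,0],[-1,0.036,0,0.006,0,0,0],[-1,0.040,0,0.0076,0,0,0],[-1,0.044,0,0.0095,0,0,0],[-1,0.048,0,0.0114,0,0,0],[-1,0.052,0,0.0135,0,0,0]]'
cat > st.py <<'E'
from h import *
s=bot.read_state(); M=rot(s["tool_rot"]).as_matrix(); f=s["ft_force"]
print("case pos",case(s["position"]).round(4),"F case",np.round([f@ex,f@ey,f[2]],2),"t",s["time"])
E
cat > lid.py <<'E'
from h import *
import sys
k=sys.argv[1]
for n in ("side","top"):
    im,d=bot.capture(n); cv2.imwrite(f"pics/{n}{k}.png",cv2.resize(im[60:290,100:400,::-1],None,fx=2.5,fy=2.5)); 
    rs=bot.cut_out(n,"lid")
    if not rs: continue
    m=cv2.erode(rs[0]["mask"].astype(np.uint8),np.ones((3,3)))>0
    P=cloud(n,d)[m&(d>0)]; P=case(P)
    P=P[(P[:,2]<.23)&(P[:,2]>.07)&(abs(P[:,1])<.09)]
    th=np.linspace(0,1.5,301); x,z=P[:,0]-.07,P[:,2]-.078
    sc=[(abs(x*np.sin(t)+z*np.cos(t)-.008)<.003).sum() for t in th]
    print(n,round(rs[0]["score"],2),len(P),"theta",th[np.argmax(sc)],max(sc))
E
python3 st.py; python3 lid.py 2
```

```text
time: 3.75
position: [0.4587, 0.1779, 0.1808]
tool_rot: [0.0, 0.619, 0.785, 0.0]
ft_force: [1.5, -1.6, 2.0]
grip_width: 0.004
case pos [ 0.0212 -0.0002  0.1808] F case [1.88 1.07 2.04] t 3.75
side 0.63 2934 theta 0.995 2913
top 0.84 348 theta 0.97 347
```

View pics/side2.png

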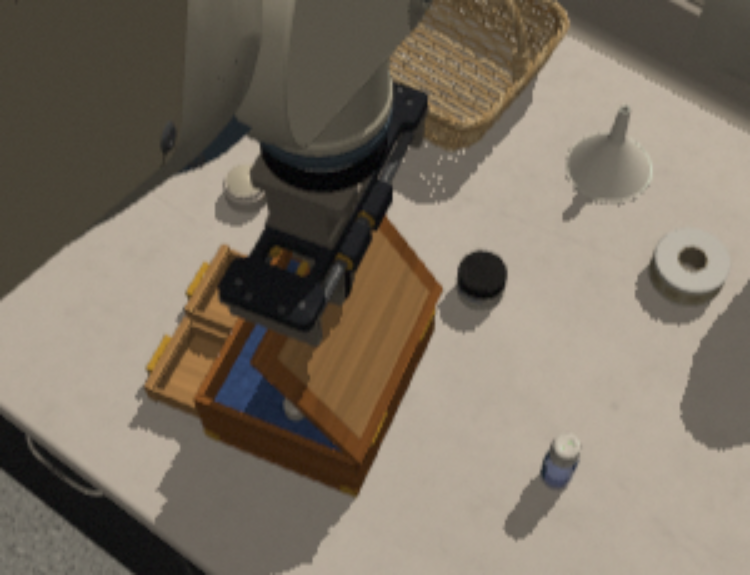

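```bash
python3 -m creep '[[-1,0.004,0,0.0025,0,0,0],[-1,0.008,0,0.0054,0,0,0],[-1,0.012,0,0.0083,0,0,0],[-1,0.016,0,0.0112,0,0,0],[-1,0.0195,0,0.0142,0,0,0],[-1,0.023,0,0.0175,0,0,0],[-1,0.0263,0,0.0207,0,0,0],[-1,0.0295,0,0.0242,0,0,0],[-1,0.0326,0,0.0278,0,0,0],[-1,0.0355,0,0.0315,0,0,0],[-1,0.0383,0,0.0353,0,0,0],[-1,0.0409,0,0.0392,0,0,0]]'
python3 st.py; python3 lid.py 3
```

```text
time: 4.95
position: [0.4491, 0.2175, 0.1415]
tool_rot: [-0.0, 0.619, 0.785, 0.0]
ft_force: [-0.3, 0.1, 2.0]
grip_width: 0.001
case pos [-0.0196 -0.0003  0.1415] F case [-0.17 -0.3   2.05] t 4.95
side 0.94 3912 theta 0.51 3777
top 0.72 830 theta 0.49 814
```

```bash
python3 -m creep '[[-1,0.0021,0,0.0034,0,0,0],[-1,0.0042,0,0.0070,0,0,0],[-1,0.006,0,0.0102,0,0,0],[-1,0.0077,0,0.0138,0,0,0],[-1,0.0093,0,0.0174,0,0,0],[-1,0.0108,0,0.021,0,0,0],[-1,0.0121,0,0.0247,0,0,0],[-1,0.0134,0,0.0284,0,0,0],[-1,0.0145,0,0.0322,0,0,0],[-1,0.0154,0,0.036,0,0,0],[-1,0.0162,0,0.0399,0,0,0],[-1,0.017,0,0.0438,0,0,0]]'
python3 st.py
python3 -m creep '[[-1,0.0006,0,0.003,0,0,0],[-1,0.001,0,0.0055,0,0,0],[-1,0.0012,0,0.008,0,0,0],[-1,0.0014,0,0.010,0,0,0],[-1,0.0014,0,0.011,0,0,0]]'
python3 st.py
```

```text
time: 6.15
position: [0.4452, 0.2339, 0.0977]
tool_rot: [-0.0, 0.619, 0.785, 0.0]
ft_force: [1.5, 0.3, 1.4]
grip_width: -0.001
case pos [-0.0365 -0.0003  0.0977] F case [0.03 1.55 1.43] t 6.15
time: 6.57
position: [0.4448, 0.2351, 0.0868]
tool_rot: [-0.0, 0.619, 0.785, -0.0]
ft_force: [1.0, 1.8, 0.7]
grip_width: 0.007
case pos [-0.0378 -0.0005  0.0868] F case [-1.56  1.36  0.74] t 6.5667
```

```bash
python3 -m creep '[[-1,0,0,0.0006,0,0,0],[-1,0,0,0.0012,0,0,0],[-1,0,0,0.0018,0,0,0],[-1,0,0,0.0018,0,0,0]]'
python3 st.py; python3 lid.py 4
```

```text
time: 6.9
position: [0.4448, 0.2352, 0.0862]
tool_rot: [-0.0, 0.619, 0.785, -0.0]
ft_force: [-4.3, -0.8, 12.9]
grip_width: 0.005
case pos [-0.0378 -0.0005  0.0862] F case [-0.22 -4.38 12.9 ] t 6.9
side 0.88 3938 theta 0.005 3776
top 0.67 164 theta 0.0 157
```

```bash
python3 -m creep '[[-1,0,0,-0.010,0,0,0],[-1,0,0,-0.030,0,0,0],[-1,0.01,0.003,-0.050,0,0,0],[-1,0.03,0.009,-0.055,0,0,0],[-1,0.055,0.016,-0.055,0,0,0],[-1,0.08,0.023,-0.055,0,0,0],[-1,0.105,0.03,-0.055,0,0,0],[-1,0.127,0.037,-0.055,0,0,0],[-1,0.138,0.0395,-0.05,0,0,0],[-1,0.138,0.0395,-0.03,0,0,0],[-1,0.138,0.0395,0,0,0,0],[-1,0.138,0.0395,0.025,0,0,0]]'
python3 st.py; python3 lid.py 5
python3 - <<'E'
from h import *
_,d=bot.capture("top"); P=case(cloud("top",d)).reshape(-1,3); P=P[d.ravel()>0]
for nm,s in (("L",1),("R",-1)):
    m=(abs(P[:,1]-s*.0395)<.015)&(P[:,0]<-.08)&(P[:,0]>-.15)&(P[:,2]>.014)&(P[:,2]<.029); print(nm,np.percentile(P[m,0],[1,5]).round(4))
E
```

```text
time: 8.1
position: [0.4507, 0.3782, 0.0592]
tool_rot: [0.0, 0.619, 0.786, 0.0]
ft_force: [-0.7, -0.4, 0.1]
grip_width: 0.006
case pos [-0.1756  0.0386  0.0592] F case [ 0.21 -0.81  0.05] t 8.1
side 0.88 4753 theta 0.005 4557
top 0.71 4832 theta 0.0 4611
L [-0.1427 -0.1423]
R [-0.139  -0.1383]
```

View pics/top5.png

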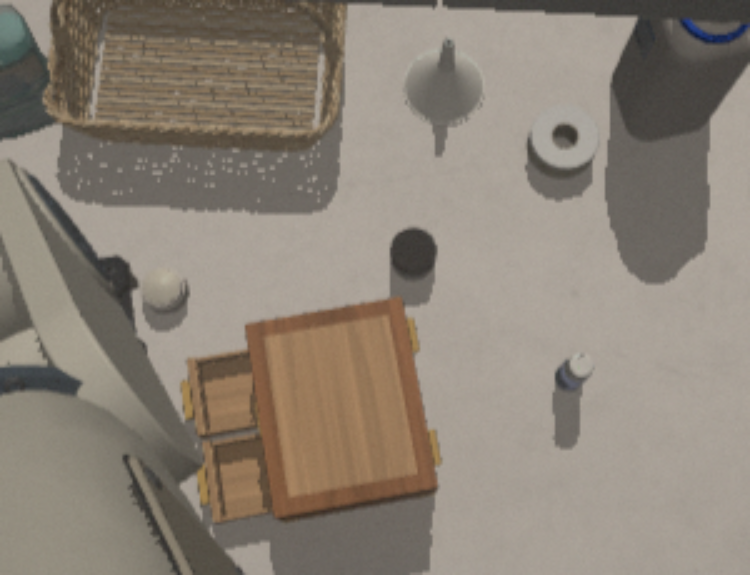

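```bash
python3 -m creep '[[-1,0,0,0.02,0,0,0],[-1,0,0.0005,0.036,0,0,0],[-1,0,0.0005,0.042,0,0,0],[-1,-0.006,0.0005,0.042,0,0,0],[-1,-0.013,0.0005,0.042,0,0,0],[-1,-0.019,0.0005,0.042,0,0,0],[-1,-0.022,0.0005,0.042,0,0,0],[-1,-0.025,0.0005,0.042,0,0,0],[-1,-0.028,0.0005,0.042,0,0,0],[-1,-0.032,0.0005,0.042,0,0,0],[-1,-0.036,0.0005,0.042,0,0,0],[-1,-0.040,0.0005,0.042,0,0,0]]'
python3 st.py
```

```text
time: 9.35
position: [0.4612, 0.3396, 0.0185]
tool_rot: [0.0, 0.619, 0.785, 0.0]
ft_force: [0.0, 2.0, 0.8]
grip_width: 0.008
case pos [-0.1356  0.0398  0.0185] F case [-1.89  0.47  0.83] t 9.35
```

```bash
python3 -m creep '[[-1,-0.004,0,0,0,0,0],[-1,-0.008,0,0.001,0,0,0],[-1,-0.012,0,0.001,0,0,0],[-1,-0.016,0,0.001,0,0,0],[-1,-0.020,0,0.001,0,0,0],[-1,-0.024,0,0.001,0,0,0],[-1,-0.028,0,0.001,0,0,0],[-1,-0.032,0,0.001,0,0,0],[-1,-0.036,0,0.001,0,0,0],[-1,-0.0385,0,0.001,0,0,0],[-1,-0.041,0,0.001,0,0,0],[-1,-0.0425,0,0.001,0,0,0]]'
python3 st.py
python3 -m creep '[[-1,-0.0008,0,0,0,0,0],[-1,-0.0016,0,0,0,0,0],[-1,-0.0022,0,0,0,0,0]]'
python3 st.py
```

```text
time: 10.35
position: [0.4707, 0.298, 0.0172]
tool_rot: [-0.0, 0.619, 0.785, -0.0]
ft_force: [-0.0, 1.2, -1.6]
grip_width: 0.003
case pos [-0.0929  0.0394  0.0172] F case [-1.13  0.26 -1.63] t 10.35
time: 10.6
position: [0.4712, 0.2962, 0.0172]
tool_rot: [-0.0, 0.619, 0.785, -0.0]
ft_force: [0.1, 1.6, -1.9]
grip_width: 0.004
case pos [-0.091   0.0394  0.0172] F case [-1.5   0.44 -1.86] t 10.6
```

```bash
python3 -m creep '[[-1,-0.0008,0,0,0,0,0],[-1,-0.0016,0,0,0,0,0],[-1,-0.0016,0,0,0,0,0]]'
python3 st.py
```

```text
time: 10.85
position: [0.4714, 0.2955, 0.0173]
tool_rot: [-0.001, 0.619, 0.785, 0.0]
ft_force: [-1.5, 6.0, -2.9]
grip_width: 0.004
case pos [-0.0903  0.0395  0.0173] F case [-6.21 -0.07 -2.86] t 10.85
```

```bash
python3 -m creep '[[-1,-0.0006,0,0,0,0,0],[-1,-0.0012,0,0,0,0,0],[-1,-0.0012,0,0,0,0,0]]'
python3 st.py
python3 -m creep '[[-1,0.012,0,0,0,0,0],[-1,0.035,0,0,0,0,0],[-1,0.06,0,0,0,0,0],[-1,0.076,0,0,0,0,0],[-1,0.082,-0.012,0,0,0,0],[-1,0.082,-0.035,0,0,0,0],[-1,0.082,-0.058,0,0,0,0],[-1,0.082,-0.074,0,0,0,0],[-1,0.08,-0.079,0,0,0,0],[-1,0.073,-0.079,0,0,0,0],[-1,0.067,-0.079,0,0,0,0]]'
python3 st.py
```

```text
time: 11.1
position: [0.4715, 0.2953, 0.0173]
tool_rot: [-0.001, 0.619, 0.785, 0.001]
ft_force: [-5.3, 11.7, -2.9]
grip_width: 0.008
case pos [-0.0901  0.0395  0.0173] F case [-12.59  -2.44  -2.87] t 11.1
time: 12.02
position: [0.38, 0.3399, 0.0176]
tool_rot: [0.0, 0.619, 0.786, 0.0]
ft_force: [-0.3, 0.3, 0.1]
grip_width: 0.005
case pos [-0.1548 -0.0391  0.0176] F case [-0.35 -0.2   0.08] t 12.0167
```

```bash
python3 -m creep '[[-1,-0.003,0,0,0,0,0],[-1,-0.006,0,0,0,0,0],[-1,-0.009,0,0,0,0,0],[-1,-0.012,0,0,0,0,0],[-1,-0.016,0,0,0,0,0],[-1,-0.020,0,0,0,0,0],[-1,-0.024,0,0,0,0,0],[-1,-0.028,0,0,0,0,0],[-1,-0.032,0,0,0,0,0],[-1,-0.036,0,0,0,0,0],[-1,-0.040,0,0,0,0,0],[-1,-0.044,0,0,0,0,0]]'
python3 st.py
python3 -m creep '[[-1,-0.004,0,0,0,0,0],[-1,-0.008,0,0,0,0,0],[-1,-0.0115,0,0,0,0,0],[-1,-0.0145,0,0,0,0,0],[-1,-0.017,0,0,0,0,0],[-1,-0.0185,0,0,0,0,0],[-1,-0.0195,0,0,0,0,0],[-1,-0.0202,0,0,0,0,0]]'
python3 st.py
```

```text
time: 13.02
position: [0.3899, 0.2971, 0.0173]
tool_rot: [-0.0, 0.619, 0.785, 0.0]
ft_force: [1.5, 1.7, 0.8]
grip_width: 0.002
case pos [-0.1108 -0.0394  0.0173] F case [-1.26  1.88  0.79] t 13.0167
time: 13.68
position: [0.3944, 0.2777, 0.0173]
tool_rot: [-0.0, 0.619, 0.785, -0.0]
ft_force: [0.6, 1.6, 0.2]
grip_width: 0.004
case pos [-0.0909 -0.0395  0.0173] F case [-1.41  0.95  0.23] t 13.6833
```

```bash
python3 -m creep '[[-1,-0.0008,0,0,0,0,0],[-1,-0.0016,0,0,0,0,0],[-1,-0.0024,0,0,0,0,0],[-1,-0.0024,0,0,0,0,0]]'
python3 st.py
```

```text
time: 14.02
position: [0.3947, 0.2769, 0.0173]
tool_rot: [-0.001, 0.62, 0.785, 0.001]
ft_force: [-4.8, 10.9, -2.0]
grip_width: 0.007
case pos [-0.0901 -0.0394  0.0173] F case [-11.72  -2.16  -1.96] t 14.0167
```

Home, same stop position as the left. Retreat clear and inspect.

```bash
python3 -m creep '[[-1,0.010,0,0,0,0,0],[-1,0.03,0,0,0,0,0],[-1,0.055,0,0,0,0,0],[-1,0.08,0,-0.01,0,0,0],[-1,0.10,0,-0.03,0,0,0],[-1,0.12,0,-0.06,0,0,0],[-1,0.145,0,-0.09,0,0,0],[-1,0.17,0,-0.12,0,0,0],[-1,0.19,0,-0.14,0,0,0],[-1,0.20,0,-0.15,0,0,0],[-1,0.20,0,-0.15,0,0,0],[-1,0.20,0,-0.15,0,0,0]]'
python3 st.py; python3 lid.py 6
python3 - <<'E'
from h import *
for n in ("side","top"):
    im,d=bot.capture(n); P=case(cloud(n,d)).reshape(-1,3); P=P[d.ravel()>0]
    for nm,s in (("L",1),("R",-1)):
        m=(abs(P[:,1]-s*.0395)<.015)&(P[:,0]<-.06)&(P[:,0]>-.15)&(P[:,2]>.012)&(P[:,2]<.03); print(n,nm,m.sum(),np.percentile(P[m,0],[1,5]).round(4) if m.sum() else '')
    C=cloud(n,d)
    for l in ("jar_b","bottle_blue"):
        for r in bot.cut_out(n,l)[:2]:
            print(n,l,round(r["score"],2),C[r["mask"]&(d>0)].mean(0).round(3))
E
```

```text
time: 15.02
position: [0.3478, 0.4692, 0.1663]
tool_rot: [0.0, 0.618, 0.786, -0.001]
ft_force: [-0.3, -0.5, -0.6]
grip_width: 0.006
case pos [-0.288  -0.0403  0.1663] F case [ 0.43 -0.39 -0.56] t 15.0167
side 0.69 4920 theta 0.005 4712
top 0.75 12 theta 0.095 12
side L 0 
side R 0 
side jar_b 0.75 [0.608 0.139 0.029]
side jar_b 0.59 [0.564 0.373 0.02 ]
side bottle_blue 0.59 [ 0.498 -0.014  0.05 ]
top L 19 [-0.08   -0.0797]
top R 20 [-0.0802 -0.0802]
top jar_b 0.81 [0.609 0.142 0.031]
top jar_b 0.72 [0.563 0.375 0.02 ]
top bottle_blue 0.43 [ 0.499 -0.008  0.051]
```

View pics/top6.png

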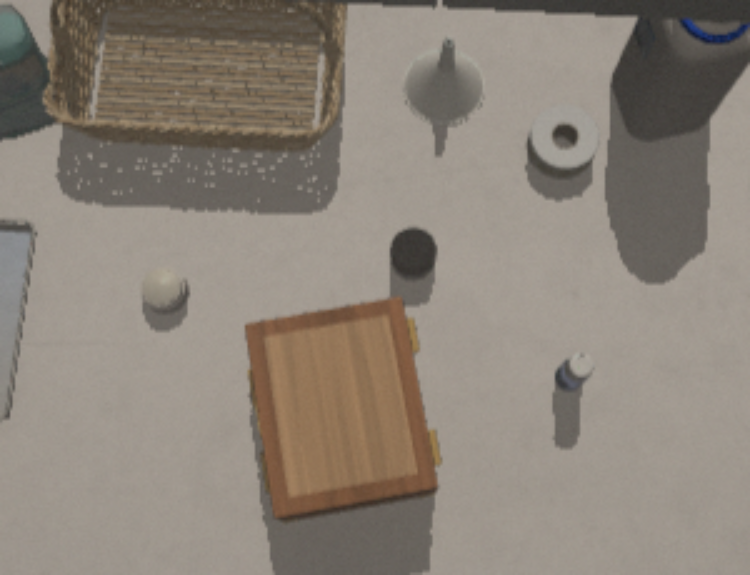

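View pics/side6.png

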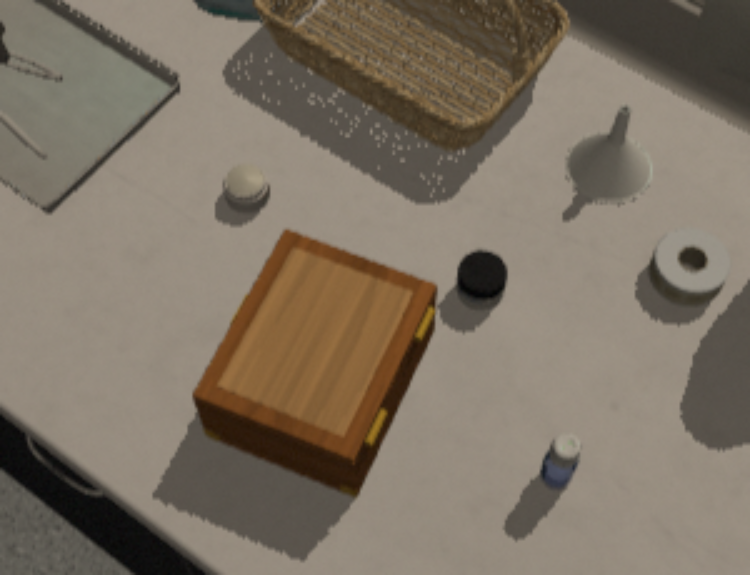

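```bash
python3 - <<'E'
from workcell import bot
print(bot.finish_job())
E
```

```text
the job is handed in; nothing more can be done
None
```

The case is closed and handed in at about 15 s. I swung the lid down first with the shut fingertips, then pushed the left drawer home, then the right. Each push ended in a firm stop at about 12–13 N.

**Last checks**
- **Lid:** it measured 0.000–0.005 rad in clear views. The last top-camera lid estimate read 0.095 rad, but it came from only 12 stray points. I discounted it because the final pictures show the lid flat.
- **Drawers:** both pulls ended 80 mm ahead of the case centre, which is fully home. The side camera could not see the fronts, so this rests on the top camera (about 20 points each) and on both drawers stopping at the same tool position.
- **Bottle and jars:** they measured within about 1 mm of their starting positions.
- **Weights:** they are hidden under the shut lid, so I could not check them by eye. The gripper never entered the tray.
- **Robot:** it stood well clear of everything when I handed in.

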